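Unlock the microscope's lamp box and hold its cover shut

ROBOT

A 6-joint arm with a two-finger parallel gripper is mounted at the origin on the work surface. World frame = base frame: x ahead of the robot, y to its left, z up, the work surface at z = 0. Lengths are in m, angles in rad, forces in N, time in s.
With the tool pointing down it reaches from about 0.35 to 0.875 m from the base axis. Payload 4.2 kg.
Tool frame: the origin (TCP) lies midway between the tips of the shut fingers; the grasp point (between the pads) lies 19 mm behind it; z points along the fingers, y is the direction in which the jaws open and shut (so a half turn about z gives the same grasp; the last joint's range is limited). The gripper opens to 87 mm and grips with 3 to 60 N. Pads are 19 mm wide; open, the fingers measure 117 mm over their backs; the gripper's body (75 mm by 190 mm) begins 51 mm behind the grasp point.
Start: joints at [-1.068, 0.385, 0.008, 0, -1.194, -0.259], TCP at [0.151, -0.606, 0.196] pointing down, gripper open.
Joint ranges: [-3.14, 3.14], [-1.21, 2.06], [-1.07, 1.41], [-3.16, 2.05], [-2.99, -0.16], [-3.1, 3.1]. Speed limits (rad/s): [2.79, 2.79, 3.14, 3.14, 3.14, 3.14].

INTERFACE

Orientations are given as a unit quaternion [w, x, y, z].
In Python, from plant import r gives the robot as it stands.
- The arm moves only by the shell command python3 -m crank 'ROWS'. ROWS is a JSON object of lists of equal length, an entry for each row: "delta_pos": the shift along the tool's x, y, z in m, a list of three; "turn": the turn, a rotation vector about the tool's x, y, z in rad, a list of three; "grip": the closure, from 0 (fully open) to 1 (shut). A call has 1 to 5 rows; each row is the pose to reach, as a shift and turn from the pose commanded when the call began, along the tool's axes at that moment; what a row does not reach only later rows make up. A row lasts 1/10 s, in which the tool goes at most 50 mm and 8.59 degrees, less where a joint would pass 70% of its speed; a pose out of reach is approached as far as the arm can. A call with a gripper value outside its range is refused whole. The fingers move at their own pace and stop on an object; the grip force is fixed at half the most. Time passes only in rows, so rows that repeat a pose let the fingers close. It gives the time, the measured TCP pose, the force and the opening at its end, in the units of the state.
- r.get_state(): the state, without advancing time (a new reading comes with each control period).
- r.grab_frame(name): name is "scene" or "top" or "wrist"; returns a dict with "image" (384x512x3 uint8, blue, green, red), "fx", "fy", "cx", "cy" (pixels), "pose" (4x4, takes a point from camera to world coordinates). Camera axes: x right, y up, looking along -z (the intrinsics and any distortion apply to the point x, -y, -z); pixel columns grow to the right and rows downward; lengths in m; the calibration is good to about 2 mm. A picture is of the moment at which its call begins. There is no depth.
- r.close_job(): hands the job in, once; it reports no verdict.
The state is a dict: "time": time; "qpos": joint angles; "qd": joint speeds; "effort": joint torques, N m; "ee_pos": TCP position; "orientation": TCP orientation; "wrist_force": force on the tool from outside, world axes, zero at the start; "moment": the same for the moment, N m; "gripper_width": finger opening in m.
Only numpy, scipy, OpenCV 4.12 (cv2) and the standard library are available. Lean on these libraries where they do the work, as an engineer would, in place of code of your own. Each camera call takes 0.05 s, during which the arm holds its last target. There are 200 camera calls.

TASK

First take the transport stop out of the front ledge of the microscope's lamp box: turn it counter-clockwise (seen from above) until it meets its stop, lift it straight out and lay it in the steel tray. Then turn the wing of the quarter-turn fastener on the sprung cover counter-clockwise until its slot lines up with the two marks on the cover, and only then press the cover down flush on the box frame. Finish while holding it pressed down, with the wing still in line with the marks: do not let go, as a colleague will lock it; leave the fossils and tools lying around undisturbed.

Things in the scene. Friction and masses are not known exactly. Their poses are not given: they have to be found in the camera images.
- lamp_box: White low metal box, 270 (x) x 180 (y) mm, fixed. Origin: centre of its underside, on the table; x points from its front ledge to its hinge side (away from the robot), z up. The ledge is the part with x below -50 mm, 20 mm high; the frame behind it is 45 mm high and carries the cover.
- transport_stop: Loose bayonet plug, 80 g, 63 mm tall, upright in the socket. Origin on its axis at its bottom end (22 mm above the table at the start), z up. Steel cross lugs at the bottom along x, 34 x 7 mm; 38 mm collar; black tongue along +x, reaching 56 mm from the axis, 14 wide, 25 to 33 mm up, under the cover's front edge and blocking it. Its wing: see stop_grip.
- stop_grip (a point): Point in the middle of the transport stop's black upright wing, on its axis, 48 mm above its origin. Axes as transport_stop. The wing is 34 mm long (x), 12 mm thick (y), and reaches 15 mm above and below this point; the tongue begins just under it.
- socket_top (a point): Centre of the top of the socket ring on the ledge (48 mm across, 40 mm above the table), axes as lamp_box. In this frame the stop's yaw starts at 0.15 to 0.5 rad; it turns easily counter-clockwise seen from above and meets a stop near 1.62 rad (tongue along +y). Within 0.1 rad of pi/2, or at the stop, it lifts straight up and is free after 20 mm; elsewhere its lugs hold it.
- tray: Open steel tray, fixed, 164 x 164 mm outside, walls 4 mm thick and 26 mm high, floor about 4 mm thick; stands left or right of the lamp box. Origin at the centre of its underside on the table, sides along x and y.
- cover (a joint): Opening angle of the aluminium cover (170 x 170 x 4 mm) on the frame: 0 = flush (underside 45 mm above the table). Hinge along the box's y at x = +120 mm, height 45 mm. A spring holds it up at its limit 0.13 rad (front edge 22 mm above the frame); held down it pushes with about 6 N at the front, 8 N at the fastener. It stays above about 0.08 rad while the fastener is out of line or the stop is under it.
- cover_press (a point): Point on the cover's upper face near the middle of its front edge, 143 mm from the hinge line and 43 mm in front of the fastener's axis: a clear place to press. z is normal to the cover; with the cover flush this point is 49 mm above the table.
- fastener (a joint): Angle of the quarter-turn fastener on the cover, counter-clockwise positive seen from above. 0 = wing and its light slot line in line with the two black marks on the cover (along the box's x). Within 0.2 rad counts as aligned. Starts at -1.25 to -0.6. No stop at 0 (travel -1.5 to 0.7); stays where it is left (friction 0.03 N m).
- fastener_grip (a point): Point in the fastener's dark steel wing, on its axis, 100 mm from the hinge line, 22 mm above the cover's underside. x runs along the wing (turns with it), z along the axis (tilted with the cover). The wing is 40 mm long and 10 mm thick; its top is 10 mm above this point, its foot 14 mm below it on a flat disc of 36 mm diameter.
- fossil_slab: Loose grey fossil slab, a flat stone 108 mm across, 26 mm high, beside the lamp box opposite the tray; leave alone. Origin under its centre.
- ammonite: Loose brown ammonite, 60 mm across, 17 mm high, in front of the box; leave alone. Origin under its centre.
- loupe: Loose hand lens, 54 mm ring with an 80 mm handle, 8 mm high, in front of the box; leave alone. Origin under the lens.
- petri_dish: Loose glass dish, 90 mm across, 16 mm high; leave alone. Origin under its centre.
- jar: Loose amber glass jar, 48 mm across, 70 mm high, beyond the box; leave alone. Origin under its centre.
- specimen_box: Loose divided cardboard specimen box, 100 x 140 mm, 35 mm high; leave alone. Origin under its centre.
- brush: Loose flat brush lying beside the box's far left corner, handle towards the robot; leave alone. Origin under its middle.
There are look-alikes about, which are no part of the job. What is shaped like the transport_stop but yellow is not meant.

How it is judged:
By the outcome, as a careful person would: the job done as asked, in the order asked, and still so for the second after the job is handed in, while the arm keeps its last pose, push and grip.
It also fails if it takes over 64 s, if anything falls off the work surface, if the arm or the gripper's body presses on something with over 40 N, if the wrist force passes 120 N, or if a joint passes its speed limit or range.

## Working session

There is one attempt and no reset: what is moved stays moved. The work goes in short steps, Python scripts to look and compute and a shell command to move; the robot and the scene stay as the last step left them, time stands still between calls to the robot, and variables do not carry over. Pictures are saved under pics/ and viewed, about 8 in all and at most 12, crops included, and the job is handed in when it is done.

```bash
mkdir -p pics; ls
python3 - <<'E'
from plant import r
import cv2,numpy as np
for n in("top","scene"):
    f=r.grab_frame(n); cv2.imwrite(f"pics/{n}0.png",f["image"]); print(n,{k:v for k,v in f.items() if k!="image"})
print(r.get_state())
E
```

```text
pics
top {'fx': 349.8717015753596, 'fy': 349.8717015753596, 'cx': 254.57729731147163, 'cy': 193.8924347686348, 'pose': array([[ 2.56899434e-04,  9.97489825e-01, -7.08094824e-02,
         5.15982833e-01],
       [-9.99384907e-01,  2.73922015e-03,  3.49614589e-02,
         2.86450385e-03],
       [ 3.50676623e-02,  7.07569464e-02,  9.96876980e-01,
         8.98812541e-01],
       [ 0.00000000e+00,  0.00000000e+00,  0.00000000e+00,
         1.00000000e+00]])}
scene {'fx': 346.63331509708706, 'fy': 346.63331509708706, 'cx': 258.65789937905237, 'cy': 192.11261030289725, 'pose': array([[ 0.03296526, -0.58365097,  0.81133522,  1.43452214],
       [ 0.99935567,  0.03077945, -0.01846285, -0.01259319],
       [-0.01419659,  0.81142108,  0.58428956,  0.69303029],
       [ 0.        ,  0.        ,  0.        ,  1.        ]])}
{'time': 0.1, 'qpos': array([-1.06837420e+00,  3.85485649e-01,  6.78932594e-03, -4.26435454e-04,
       -1.19400239e+00, -2.58627884e-01]), 'qd': array([ 0.00119511, -0.00195199,  0.00480625,  0.00182613, -0.00086215,
        0.00067206]), 'effort': array([-3.11531930e-04, -3.91689312e+01,  1.87935466e+01,  4.23196301e+00,
        1.34612073e-02, -8.30531326e-05]), 'ee_pos': array([ 0.15075806, -0.60595033,  0.1952772 ]), 'orientation': array([-1.69271404e-04, -1.21517354e-01,  9.92588832e-01,  9.56761831e-04]), 'wrist_force': array([ 0.3705598 ,  0.36907573, -0.25906868]), 'moment': array([0.03424681, 0.03228787, 0.06400595]), 'gripper_width': 0.08683237299591248}
```

View pics/top0.png

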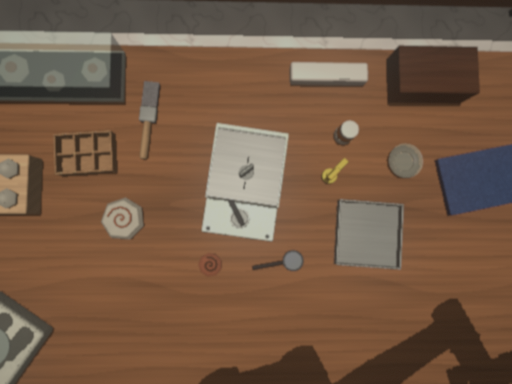

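View pics/scene0.png

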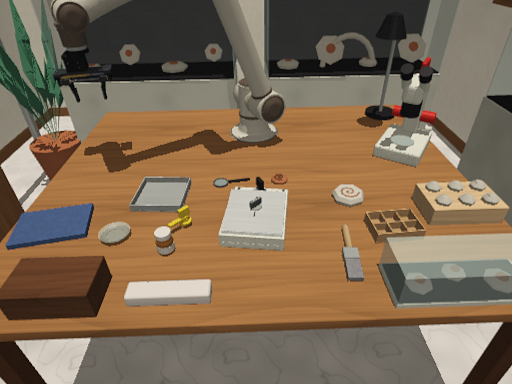

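Top view: the box spans (203..288, 124..240), with the black stop in the ledge at (238,214) and the fastener wing at (246,171). The tray is at (370,234). The slab (123,219), ammonite (210,264), loupe (292,261), jar (348,131) and brush (149,120) are to be left alone. Candidates for the stop are the black one in the ledge (238,214) and the yellow look-alike on the table (333,172). I choose the black one and check it in a close crop.

```bash
cat > h.py <<'E'
import numpy as np,cv2
from plant import r
def ray(f,uv):
    d=np.array([(uv[0]-f["cx"])/f["fx"],-(uv[1]-f["cy"])/f["fy"],-1.]); P=f["pose"]; return P[:3,3],P[:3,:3]@d
def at_z(f,uv,z):
    o,d=ray(f,uv); return o+d*(z-o[2])/d[2]
def proj(f,p):
    P=f["pose"]; c=P[:3,:3].T@(np.asarray(p)-P[:3,3]); return np.array([f["cx"]-f["fx"]*c[0]/c[2],f["cy"]+f["fy"]*c[1]/c[2]])
E
python3 - <<'E'
from h import *
f=r.grab_frame("top"); im=f["image"][110:270,190:410]
cv2.imwrite("pics/crop1.png",cv2.resize(im[:, :110],None,fx=5,fy=5,interpolation=cv2.INTER_CUBIC)[:, :][ :].copy()[0:800])
E
python3 -c "
import cv2;a=cv2.imread('pics/crop1.png');print(a.shape);cv2.imwrite('pics/crop1.png',a[:600+100][50:650])"
```

```text
(800, 550, 3)
```

View pics/crop1.png

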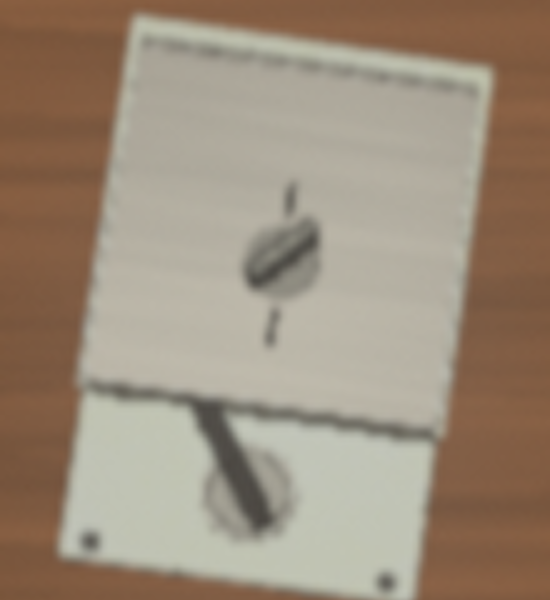

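```bash
cat > fit.py <<'E'
from h import *
from scipy.optimize import least_squares
f=r.grab_frame("top")
def px(x,y): return np.array([190+(x+.5)/5-.5,110+(y+50+.5)/5-.5])
def B(q,p):
    c,s=np.cos(q[2]),np.sin(q[2]); return np.array([q[0]+c*p[0]-s*p[1],q[1]+s*p[0]+c*p[1],p[2]])
obs=[((58,556),(-.135,.09,.02)),((415,602),(-.135,-.09,.02)),((133,15),(.135,.09,.045)),((493,68),(.135,-.09,.045))]
s=least_squares(lambda q:np.ravel([proj(f,B(q,p))-px(*u) for u,p in obs]),[.55,.0,0]);q=s.x
print("box",q,"res",s.fun.round(2))
inv=lambda w:np.array([[np.cos(q[2]),np.sin(q[2])],[-np.sin(q[2]),np.cos(q[2])]])@(w[:2]-q[:2])
S=at_z(f,px(251,493),.04);print("socket",S,inv(S))
a,b=at_z(f,px(265,523),.085),at_z(f,px(207,403),.055);print("stop ends",a,b,inv(a),inv(b),"tongue yaw box",np.arctan2(*(inv(b)-inv(S))[::-1]))
t=.13;F=np.array([.12-.1*np.cos(t)-.022*np.sin(t)*-1*-1,0,.045+.1*np.sin(t)+.022*np.cos(t)])
print("fast grip pred",B(q,F),"px",proj(f,B(q,F)))
D=at_z(f,px(283,262),.064);print("disc",D,inv(D))
a,b=at_z(f,px(250,282),.09),at_z(f,px(316,226),.09);print("fast ends",inv(a),inv(b),np.arctan2(*(inv(b)-inv(a))[::-1]))
for n,u in(("tray c",(370,234)),("ammonite",(210,264)),("loupe",(292,261)),("trayTL",(338,200)),("trayTR",(404,203)),("trayBL",(336,267)),("trayBR",(402,269))): print(n,at_z(f,u,.026 if "tray" in n else .0))
E
python3 fit.py
```

```text
box [ 0.60758795 -0.002735   -0.1375105 ] res [-0.01 -0.08  0.12  0.57  0.03 -0.18 -0.13 -0.32]
socket [0.5172646  0.00890672 0.04      ] [-0.09106655 -0.00084947]
stop ends [0.50333514 0.00206512 0.085     ] [0.56052093 0.03013606 0.055     ] [-0.10392669 -0.00953591] [-0.05112861  0.02610894] tongue yaw box 0.5937548609254564
fast grip pred [ 0.62540998 -0.00520128  0.07977778] px [245.82201154 172.17556032]
disc [ 0.62794711 -0.00626355  0.064     ] [ 0.02065065 -0.00070445]
fast ends [0.00571047 0.01297706] [ 0.03608858 -0.01378425] -0.7221846705316314
tray c [ 0.47780521 -0.31779835  0.026     ]
ammonite [0.40171895 0.08413343 0.        ]
loupe [ 0.40840741 -0.12425904  0.        ]
trayTL [ 0.56312479 -0.23814587  0.026     ]
trayTR [ 0.55586714 -0.40690471  0.026     ]
trayBL [ 0.39633625 -0.23033084  0.026     ]
trayBR [ 0.39064323 -0.39679046  0.026     ]
```

```bash
cat >> h.py <<'E'
from scipy.spatial.transform import Rotation as R
def go(pos,yaw,tilt=None):
    "delta in tool axes to TCP pos with tool down, tool x at world yaw; optional extra world rotation"
    s=r.get_state(); A=R.from_quat(np.roll(s["orientation"],-1))
    T=R.from_matrix(np.array([[np.cos(yaw),np.sin(yaw),0],[np.sin(yaw),-np.cos(yaw),0],[0,0,-1]]))
    if tilt is not None: T=R.from_rotvec(tilt)*T
    print("t",round(s["time"],2),"pos",s["ee_pos"].round(4),"F",s["wrist_force"].round(1),"w",round(s["gripper_width"],4),"x-yaw",np.round(np.arctan2(*A.as_matrix()[1::-1,0]),3))
    print("delta",A.inv().apply(np.array(pos)-s["ee_pos"]).round(4).tolist(),"turn",(A.inv()*T).as_rotvec().round(3).tolist(),"q",s["qpos"].round(2))
E
python3 -c "
from h import *
go((.517,.009,.17),-2.78)"
```

```text
t 0.2 pos [ 0.1508 -0.6061  0.1956] F [ 0.1  0.2 -0.4] w 0.0872 x-yaw -2.898
delta [-0.5038, 0.5086, 0.0262] turn [0.001, -0.0, -0.118] q [-1.07  0.39  0.01 -0.   -1.19 -0.26]
```

```bash
python3 -m crank '{"delta_pos":[[-0.504,0.509,0],[-0.504,0.509,0],[-0.504,0.509,0],[-0.504,0.509,0],[-0.504,0.509,0]],"turn":[[0,0,-0.118],[0,0,-0.118],[0,0,-0.118],[0,0,-0.118],[0,0,-0.118]],"grip":[0.5,0.5,0.5,0.5,0.5]}'
python3 -c "
from h import *
go((.517,.009,.17),-2.78)"
```

```text
time: 0.7
ee_pos: [0.2792, -0.3899, 0.1962]
orientation: [0.0, -0.18, 0.984, -0.0]
wrist_force: [1.2, -0.1, 0.7]
gripper_width: 0.0548
t 0.7 pos [ 0.2792 -0.3899  0.1962] F [ 1.2 -0.1  0.7] w 0.0548 x-yaw -2.78
delta [-0.3634, 0.2891, 0.0262] turn [-0.0, 0.0, -0.0] q [-0.61  0.14 -0.34 -0.   -1.1  -0.6 ]
```

```bash
python3 -m crank '{"delta_pos":[[-0.364,0.289,0],[-0.364,0.289,0],[-0.364,0.289,0],[-0.364,0.289,0],[-0.364,0.289,0]],"turn":[[0,0,0],[0,0,0],[0,0,0],[0,0,0],[0,0,0]],"grip":[0.5,0.5,0.5,0.5,0.5]}'
python3 -c "
from h import *
go((.517,.009,.17),-2.78)"
```

```text
time: 1.2
ee_pos: [0.4074, -0.175, 0.1965]
orientation: [0.0, -0.18, 0.984, -0.0]
wrist_force: [1.3, -0.4, -1.0]
gripper_width: 0.0438
t 1.2 pos [ 0.4074 -0.175   0.1965] F [ 1.3 -0.4 -1. ] w 0.0438 x-yaw -2.78
delta [-0.1677, 0.1332, 0.0266] turn [-0.0, 0.001, 0.0] q [-0.04  0.07 -0.41  0.   -1.09 -1.17]
```

```bash
python3 -m crank '{"delta_pos":[[-0.168,0.133,0.01],[-0.168,0.133,0.01],[-0.168,0.133,0.01],[-0.168,0.133,0.01],[-0.168,0.133,0.01]],"turn":[[0,0,0],[0,0,0],[0,0,0],[0,0,0],[0,0,0]],"grip":[0.5,0.5,0.5,0.5,0.5]}'
python3 - <<'E'
from h import *
f=r.grab_frame("wrist");print(f["pose"].round(3).tolist(),f["fx"],f["cx"],f["cy"])
cv2.imwrite("pics/w1.png",cv2.resize(f["image"],None,fx=1.5,fy=1.5))
for n,p in(("socket",(.517,.009,.04)),("wingtop",(.517,.009,.085)),("fast",(.631,-.006,.09))): print(n,proj(f,p)*1.5)
go((.517,.009,.17),-2.78)
E
```

```text
time: 1.7
ee_pos: [0.5187, 0.0104, 0.1857]
orientation: [0.0, -0.182, 0.983, 0.0]
wrist_force: [-0.2, -0.1, 0.2]
gripper_width: 0.0434
[[-0.357, -0.903, -0.24, 0.454], [0.934, -0.345, -0.091, -0.016], [-0.0, -0.257, 0.966, 0.374], [0.0, 0.0, 0.0, 1.0]] 276.76902813706107 254.34329815338234 195.65227018206738
socket [382.42100909 268.23276139]
wingtop [382.533299   280.69447801]
fast [311.06565764 410.7909304 ]
t 1.75 pos [0.5188 0.0103 0.1855] F [ 1.3  0.1 -0.8] w 0.0434 x-yaw -2.776
delta [0.0022, -0.0006, 0.0155] turn [0.0, 0.0, 0.004] q [ 0.33  0.21 -0.27 -0.   -1.09 -1.54]
```

View pics/w1.png

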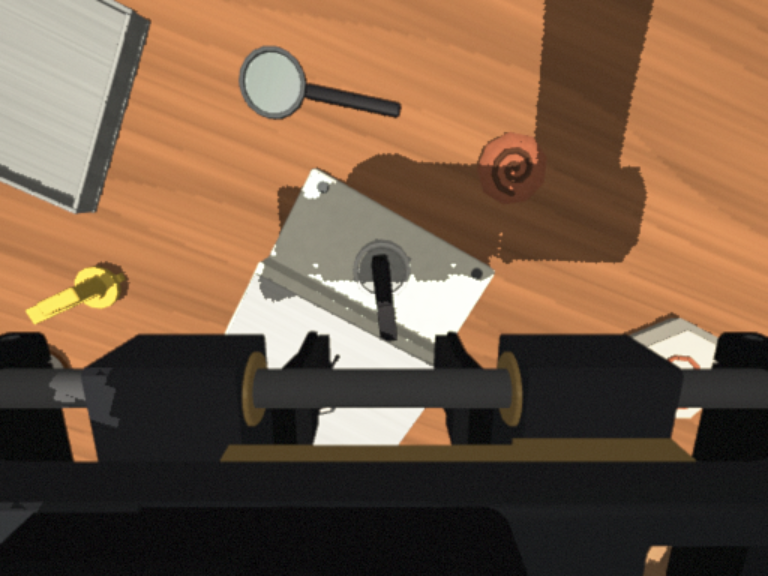

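Wrist view: the black stop is clearly in the ledge, with its wing's front end at (379,257), tongue tip at (389,337) and socket ring centred near (382,266). That is close to the predicted (382,268).

Run:
```python
from h import *
f=r.grab_frame("wrist")
S=at_z(f,(382/1.5,267/1.5),.04);print(S)
a=at_z(f,(379/1.5,257/1.5),.085);b=at_z(f,(389/1.5,337/1.5),.055)
for x in(a,b): d=x-S; print(x,np.hypot(*d[:2]),np.arctan2(d[1],d[0]))
d=b-a;print(np.arctan2(d[1],d[0]))
c=(b-S);ang=np.arctan2(d[1],d[0])
print("axis from a",a[:2]+.017*np.array([np.cos(ang),np.sin(ang)]),"axis from b",b[:2]-.056*np.array([np.cos(ang),np.sin(ang)]))
```

```text
[0.51617501 0.00819635 0.04      ]
[5.01917304e-01 4.40604238e-04 8.50000000e-02] 0.01623064610413432 -2.6433920208458113
[0.56577538 0.03328094 0.055     ] 0.05558267017184345 0.46822425285904223
0.4749988335749634
axis from a [0.51703529 0.00821534] axis from b [0.51597496 0.00767004]
```

```bash
python3 -c "
from h import *
go((.5165,.008,.060),-2.68)"
```

```text
t 1.8 pos [0.5174 0.0086 0.1855] F [-0.5 -1.2 -0.3] w 0.0437 x-yaw -2.777
delta [0.0009, -0.0002, 0.1255] turn [0.0, -0.001, -0.097] q [ 0.33  0.21 -0.27 -0.   -1.09 -1.54]
```

```bash
python3 -m crank '{"delta_pos":[[0.001,0,0.03],[0.001,0,0.06],[0.001,0,0.09],[0.001,0,0.11],[0.001,0,0.125]],"turn":[[0,0,-0.097],[0,0,-0.097],[0,0,-0.097],[0,0,-0.097],[0,0,-0.097]],"grip":[0.5,0.5,0.5,0.5,0.5]}'
python3 -m crank '{"delta_pos":[[0,0,0],[0,0,0],[0,0,0],[0,0,0],[0,0,0]],"turn":[[0,0,0],[0,0,0],[0,0,0],[0,0,0],[0,0,0]],"grip":[0.95,0.95,0.95,0.95,0.95]}'
python3 -c "
from h import *
go((.5165,.008,.060),-2.68)"
```

```text
time: 2.3
ee_pos: [0.5141, 0.0048, 0.0599]
orientation: [-0.001, -0.226, 0.974, -0.0]
wrist_force: [0.0, -0.5, 0.2]
gripper_width: 0.0434
time: 2.8
ee_pos: [0.5163, 0.0066, 0.0621]
orientation: [0.001, -0.227, 0.974, 0.0]
wrist_force: [0.3, -1.1, 0.5]
gripper_width: 0.0111
t 2.8 pos [0.5163 0.0066 0.0621] F [ 0.3 -1.1  0.5] w 0.0111 x-yaw -2.683
delta [-0.0008, 0.0012, 0.0021] turn [-0.0, 0.002, -0.003] q [ 0.33  0.35 -0.44  0.   -0.79 -1.44]
```

```bash
python3 -m crank '{"delta_pos":[[0,0,0],[0,0,0],[0,0,0],[0,0,0],[0,0,0]],"turn":[[0,0,-0.14],[0,0,-0.28],[0,0,-0.42],[0,0,-0.56],[0,0,-0.70]],"grip":[0.95,0.95,0.95,0.95,0.95]}'
python3 -m crank '{"delta_pos":[[0,0,0],[0,0,0],[0,0,0]],"turn":[[0,0,-0.1],[0,0,-0.2],[0,0,-0.24]],"grip":[0.95,0.95,0.95]}'
python3 -c "
from h import *
go((.5165,.008,.060),1.48-np.pi);print(r.get_state()['moment'])"
```

```text
time: 3.3
ee_pos: [0.5161, 0.0067, 0.0617]
orientation: [0.0, -0.55, 0.835, -0.0]
wrist_force: [-0.0, 0.5, -0.5]
gripper_width: 0.0045
time: 3.6
ee_pos: [0.5161, 0.0067, 0.0616]
orientation: [0.0, -0.645, 0.764, -0.0]
wrist_force: [-0.3, 0.2, 0.3]
gripper_width: 0.0044
t 3.6 pos [0.5161 0.0067 0.0616] F [-0.3  0.2  0.3] w 0.0044 x-yaw -1.74
delta [-0.0014, -0.0002, 0.0016] turn [-0.001, 0.0, -0.078] q [ 0.33  0.35 -0.44  0.   -0.79 -0.5 ]
[0.01097192 0.10976141 0.03926066]
```

Run:
```python
from h import *
f=r.grab_frame("wrist");t=r.grab_frame("top");s=r.grab_frame("scene")
a=cv2.resize(f["image"][100:330,130:390],None,fx=1.5,fy=1.5)
b=cv2.resize(t["image"][110:250,190:300],None,fx=2.5,fy=2.5)[:345]
c=cv2.resize(s["image"][130:260,170:310],None,fx=5,fy=5)[50:600,:]
cv2.imwrite("pics/w2.png",cv2.resize(s["image"][150:230,215:300],None,fx=6,fy=6,interpolation=cv2.INTER_CUBIC))
cv2.imwrite("pics/w2.png",np.hstack([a,np.pad(b,((0,345-b.shape[0]),(0,0),(0,0)))]))
```

```text
(no output)
```

View pics/w2.png

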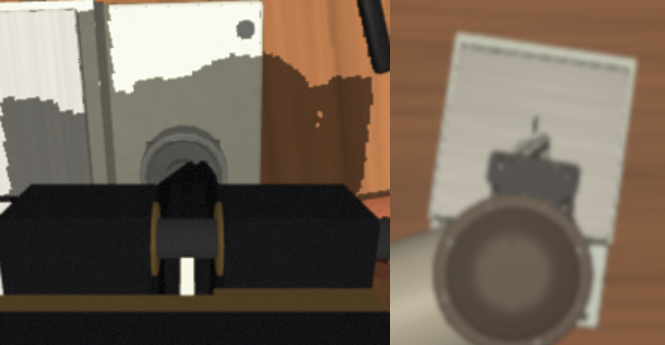

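The width equals the commanded closure (0.95 → 4.4 mm), so nothing seems to be held. I'll brighten and enlarge the view.

Run:
```python
from h import *
f=r.grab_frame("wrist");s=r.grab_frame("scene")
g=lambda i:(255*(i/255.)**.45).astype(np.uint8)
a=cv2.resize(g(f["image"][170:310,190:330]),(560,560),interpolation=cv2.INTER_CUBIC)
b=cv2.resize(g(s["image"][140:220,235:285])  ,(240,384),interpolation=cv2.INTER_CUBIC)
cv2.imwrite("pics/w3.png",np.hstack([a,np.pad(b,((0,176),(0,0),(0,0)))]))
for p in((.516,.007,.0616),(.516,.007,.085),(.516,.007,.055),(.516,.008,.04)): print((proj(f,p)-[190,170])*4)
go((.5165,.008,.060),1.48-np.pi)
```

```text
[264.51742823 215.39412959]
[265.43068926 267.11397275]
[264.29592988 202.85022452]
[264.694854   181.69754723]
t 3.85 pos [0.516  0.0066 0.0614] F [ 0.3 -0.4 -0. ] w 0.0046 x-yaw -1.744
delta [-0.0015, -0.0003, 0.0014] turn [-0.0, 0.0, -0.082] q [ 0.33  0.35 -0.44 -0.   -0.79 -0.5 ]
```

View pics/w3.png

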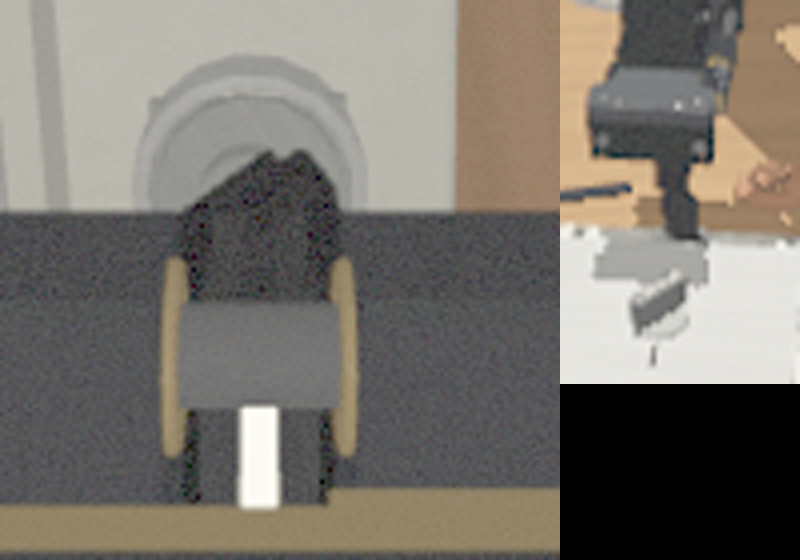

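```bash
python3 - <<'E'
from h import *
f=r.grab_frame("wrist")
for v in(405,455,505):
    for z in (.02,.055,.085): print(v,z,at_z(f,(190+260/4,170+v/4),z).round(3))
E
python3 -m crank '{"delta_pos":[[0,0,0],[0,0,0]],"turn":[[0,0,0],[0,0,0]],"grip":[1,1]}'
```

```text
405 0.02 [0.527 0.068 0.02 ]
405 0.055 [0.524 0.048 0.055]
405 0.085 [0.521 0.031 0.085]
455 0.02 [0.53  0.081 0.02 ]
455 0.055 [0.526 0.059 0.055]
455 0.085 [0.523 0.04  0.085]
505 0.02 [0.532 0.094 0.02 ]
505 0.055 [0.528 0.07  0.055]
505 0.085 [0.524 0.05  0.085]
time: 4.1
ee_pos: [0.5159, 0.0066, 0.0613]
orientation: [0.0, -0.644, 0.765, 0.0]
wrist_force: [0.6, 1.1, 0.1]
gripper_width: 0.0007
```

```bash
python3 -m crank '{"delta_pos":[[0,0,-0.03],[0,0,-0.06],[0,0,-0.1],[0,0,-0.12],[0,0,-0.12]],"turn":[[0,0,0],[0,0,0],[0,0,0],[0,0,0],[0,0,0]],"grip":[0.9,0.5,0.5,0.5,0.5]}'
python3 - <<'E'
from h import *
f=r.grab_frame("wrist");t=r.grab_frame("top")
g=lambda i:(255*(i/255.)**.6).astype(np.uint8)
cv2.imwrite("pics/w4.png",cv2.resize(g(f["image"][60:330,80:430]),(700,540),interpolation=cv2.INTER_CUBIC))
go((.5165,.008,.060),1.48-np.pi)
E
```

```text
time: 4.6
ee_pos: [0.5182, 0.007, 0.1849]
orientation: [0.004, -0.644, 0.765, -0.002]
wrist_force: [-1.1, 0.3, 0.7]
gripper_width: 0.0332
t 4.7 pos [0.5155 0.0066 0.1811] F [ 0.3  0.4 -0.8] w 0.0396 x-yaw -1.743
delta [-0.0015, -0.0008, 0.1211] turn [0.0, 0.001, -0.082] q [ 0.33  0.21 -0.28 -0.   -1.08 -0.5 ]
```

View pics/w4.png

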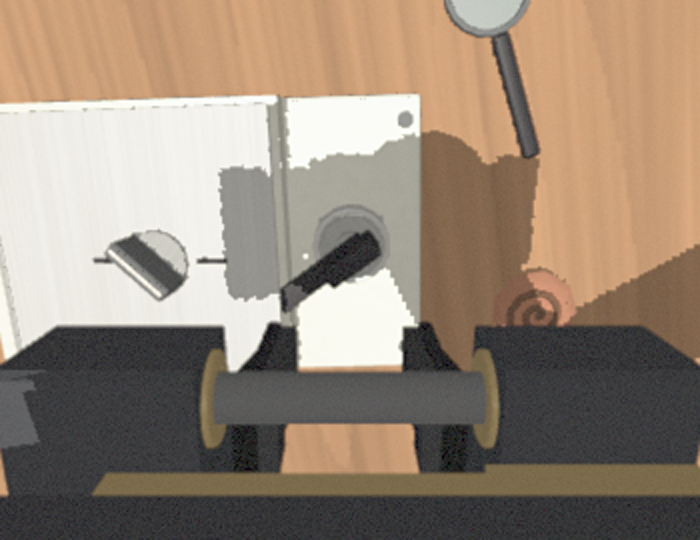

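Run:
```python
from h import *
f=r.grab_frame("wrist");s=r.grab_frame("scene");t=r.grab_frame("top")
P=lambda x,y:(80+x/2,60+y/2)
for z in(.085,.07): 
  a=at_z(f,P(374,240),z);print("a",z,a)
b=at_z(f,P(287,300),.055);S=at_z(f,P(351,243),.04);print("b",b,"S",S)
d=b-S;print("tongue yaw",np.arctan2(d[1],d[0]),np.hypot(*d[:2]))
p=r.get_state()["ee_pos"];print("tcp",p,"in wrist crop",(proj(f,p)-[80,60])*2,"scene",proj(s,p),"top",proj(t,p))
g=lambda i:(255*(i/255.)**.6).astype(np.uint8)
cv2.imwrite("pics/s2.png",cv2.resize(g(s["image"][90:230,190:330]),(600,600),interpolation=cv2.INTER_CUBIC))
print("tcp in s2",(proj(s,p)-[190,90])*600/140)
```

```text
a 0.085 [ 0.50144182 -0.00331927  0.085     ]
a 0.07 [ 5.01275819e-01 -1.46722731e-04  7.00000000e-02]
b [0.55809187 0.03008448 0.055     ] S [0.51501885 0.00562105 0.04      ]
tongue yaw 0.5165219170277113 0.049535286922979795
tcp [0.51492563 0.00636119 0.17973228] in wrist crop [353.43122039 324.56010952] scene [257.30448368 152.09278356] top [240.56008366 219.24283978]
tcp in s2 [288.44778722 266.11192956]
```

View pics/s2.png

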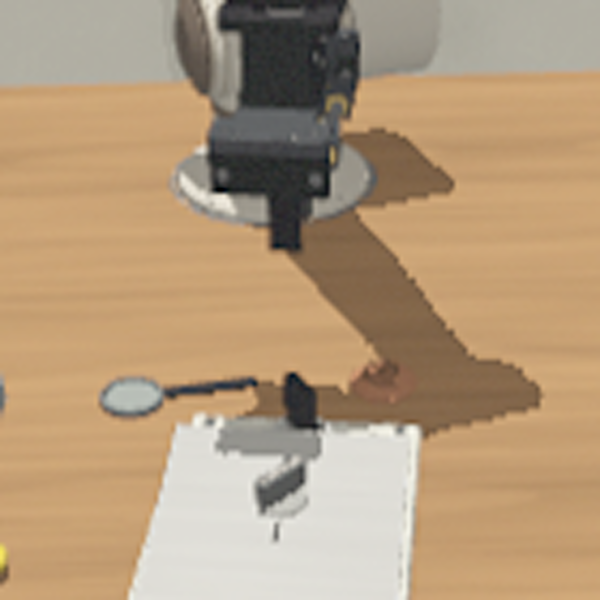

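Run:
```python
from h import *
s=r.grab_frame("scene"); q=lambda x,y:(190+x*140/600,90+y*140/600)
p=r.get_state()["ee_pos"]
for dx in(.02,.03,.035):
    o,d=ray(s,q(286,248)); print(dx,(o+d*((p[0]+dx-o[0])/d[0])).round(4))
print("tcp",p,"width",r.get_state()["gripper_width"])
o,d=ray(s,q(293,374));print("stop wing top on x=.512",(o+d*((.512-o[0])/d[0])).round(4))
# wing front end seen from two wrist poses + top => triangulate with scene
```

```text
0.02 [0.5351 0.0045 0.2051]
0.03 [0.5451 0.0043 0.2105]
0.035 [0.5501 0.0042 0.2133]
tcp [0.51509592 0.0063595  0.17982019] width 0.04307235019079741
stop wing top on x=.512 [0.512  0.0083 0.0869]
```

The stop has not moved. In the scene view the fingertips are about 25 mm higher than the reported TCP, so I closed just above the wing. I'll realign, go lower in small steps while watching the force, and check the finger width.

```bash
python3 -m crank '{"delta_pos":[[0,0,0.02],[0,0,0.04],[0,0,0.06],[0,0,0.06],[0,0,0.06]],"turn":[[0,0,0.15],[0,0,0.3],[0,0,0.45],[0,0,0.6],[0,0,0.75]],"grip":[0.5,0.5,0.5,0.5,0.5]}'
python3 -c "
from h import *
go((.516,.0075,.036),-2.65)"
```

```text
time: 5.4
ee_pos: [0.5149, 0.0062, 0.1194]
orientation: [-0.002, -0.316, 0.949, -0.0]
wrist_force: [-0.2, 0.2, -0.1]
gripper_width: 0.0435
t 5.4 pos [0.5149 0.0062 0.1194] F [-0.2  0.2 -0.1] w 0.0435 x-yaw -2.499
delta [-0.002, 0.0003, 0.0834] turn [0.001, -0.004, 0.151] q [ 0.33  0.27 -0.37  0.   -0.93 -1.26]
```

```bash
python3 -m crank '{"delta_pos":[[-0.002,0,0.02],[-0.002,0,0.04],[-0.002,0,0.055],[-0.002,0,0.065],[-0.002,0,0.07]],"turn":[[0,0,0.15],[0,0,0.15],[0,0,0.15],[0,0,0.15],[0,0,0.15]],"grip":[0.5,0.5,0.5,0.5,0.5]}'
python3 -m crank '{"delta_pos":[[0,0,0.004],[0,0,0.008],[0,0,0.012]],"turn":[[0,0,0],[0,0,0],[0,0,0]],"grip":[0.5,0.5,0.5]}'
python3 -m crank '{"delta_pos":[[0,0,0],[0,0,0],[0,0,0],[0,0,0],[0,0,0]],"turn":[[0,0,0],[0,0,0],[0,0,0],[0,0,0],[0,0,0]],"grip":[1,1,1,1,1]}'
python3 -m crank '{"delta_pos":[[0,0,0],[0,0,0]],"turn":[[0,0,0],[0,0,0]],"grip":[1,1]}'
python3 -c "
from h import *
go((.516,.0075,.036),-2.65)"
```

```text
time: 5.9
ee_pos: [0.5167, 0.0075, 0.0498]
orientation: [-0.001, -0.247, 0.969, -0.0]
wrist_force: [-0.3, -0.2, 0.7]
gripper_width: 0.0435
time: 6.2
ee_pos: [0.5179, 0.0079, 0.0395]
orientation: [0.001, -0.247, 0.969, 0.0]
wrist_force: [-0.1, 1.0, 0.7]
gripper_width: 0.0435
time: 6.7
ee_pos: [0.5176, 0.0078, 0.0394]
orientation: [0.0, -0.247, 0.969, 0.0]
wrist_force: [-1.1, 2.2, -1.7]
gripper_width: 0.0118
time: 6.9
ee_pos: [0.5175, 0.0079, 0.0393]
orientation: [0.0, -0.247, 0.969, 0.0]
wrist_force: [-1.0, 1.2, 0.1]
gripper_width: 0.0117
t 6.9 pos [0.5175 0.0079 0.0393] F [-1.   1.2  0.1] w 0.0117 x-yaw -2.643
delta [0.0015, 0.0004, 0.0033] turn [0.0, 0.0, 0.007] q [ 0.33  0.38 -0.46 -0.   -0.73 -1.4 ]
```

```bash
python3 -m crank '{"delta_pos":[[0,0,0],[0,0,0],[0,0,0],[0,0,0],[0,0,0]],"turn":[[0,0,-0.14],[0,0,-0.28],[0,0,-0.42],[0,0,-0.56],[0,0,-0.70]],"grip":[1,1,1,1,1]}'
python3 -m crank '{"delta_pos":[[0,0,0],[0,0,0],[0,0,0]],"turn":[[0,0,-0.1],[0,0,-0.2],[0,0,-0.25]],"grip":[1,1,1]}'
python3 -c "
from h import *
go((.516,.0075,.036),-1.66);print(r.get_state()['moment'])"
```

```text
time: 7.4
ee_pos: [0.5176, 0.0076, 0.0393]
orientation: [0.0, -0.567, 0.824, -0.0]
wrist_force: [0.7, -1.1, 1.0]
gripper_width: 0.0119
time: 7.7
ee_pos: [0.5179, 0.0077, 0.0393]
orientation: [0.0, -0.664, 0.748, -0.0]
wrist_force: [0.8, 0.6, -0.5]
gripper_width: 0.0115
t 7.7 pos [0.5179 0.0077 0.0393] F [ 0.8  0.6 -0.5] w 0.0115 x-yaw -1.69
delta [0.0004, 0.0018, 0.0033] turn [-0.001, 0.0, -0.03] q [ 0.33  0.38 -0.46  0.   -0.73 -0.45]
[-0.0457598  -0.34791697  0.0158243 ]
```

Still no stop moment. I'll continue in small steps.

```bash
python3 -m crank '{"delta_pos":[[0,0,0],[0,0,0],[0,0,0]],"turn":[[0,0,-0.03],[0,0,-0.06],[0,0,-0.06]],"grip":[1,1,1]}'
python3 -c "
from h import *
go((.516,.0075,.036),-1.66);print(r.get_state()['moment'])"
python3 -m crank '{"delta_pos":[[0,0,0],[0,0,0],[0,0,0]],"turn":[[0,0,-0.03],[0,0,-0.06],[0,0,-0.06]],"grip":[1,1,1]}'
python3 -c "
from h import *
go((.516,.0075,.036),-1.66);print(r.get_state()['moment'])"
```

```text
time: 8.0
ee_pos: [0.5186, 0.0079, 0.0394]
orientation: [0.001, -0.685, 0.729, -0.001]
wrist_force: [2.0, 0.1, -2.1]
gripper_width: 0.0115
t 8.0 pos [0.5186 0.0079 0.0394] F [ 2.   0.1 -2.1] w 0.0115 x-yaw -1.633
delta [0.0005, 0.0026, 0.0034] turn [-0.002, 0.001, 0.027] q [ 0.33  0.38 -0.46  0.   -0.73 -0.39]
[-0.20196378 -0.65337077 -0.06039601]
time: 8.3
ee_pos: [0.5185, 0.008, 0.0394]
orientation: [0.001, -0.706, 0.709, -0.0]
wrist_force: [1.3, 0.3, -1.3]
gripper_width: 0.0122
t 8.3 pos [0.5185 0.008  0.0394] F [ 1.3  0.3 -1.3] w 0.0122 x-yaw -1.575
delta [0.0005, 0.0025, 0.0034] turn [-0.002, 0.001, 0.085] q [ 0.33  0.38 -0.46 -0.   -0.73 -0.33]
[-0.05248808 -0.76795513 -0.61574571]
```

```bash
python3 -m crank '{"delta_pos":[[0,0,0],[0,0,-0.008],[0,0,-0.016],[0,0,-0.024],[0,0,-0.032]],"turn":[[0,0,0.05],[0,0,0.05],[0,0,0.05],[0,0,0.05],[0,0,0.05]],"grip":[1,1,1,1,1]}'
python3 -m crank '{"delta_pos":[[0,0,-0.03],[0,0,-0.06],[0,0,-0.09],[0,0,-0.1],[0,0,-0.1]],"turn":[[0,0,0],[0,0,0],[0,0,0],[0,0,0],[0,0,0]],"grip":[1,1,1,1,1]}'
python3 - <<'E'
from h import *
f=r.grab_frame("wrist");s=r.grab_frame("scene")
g=lambda i:(255*(i/255.)**.6).astype(np.uint8)
a=cv2.resize(g(f["image"][60:330,80:430]),(518,400),interpolation=cv2.INTER_CUBIC)
b=cv2.resize(g(s["image"][100:240,190:290]),(282,400),interpolation=cv2.INTER_CUBIC)
cv2.imwrite("pics/l1.png",np.hstack([a,b]))
t=r.grab_frame("top")
# tray fit from edges seen in first top image (rim z .026)
go((.476,-.318,.18),-np.pi/2);print(r.get_state()['moment'])
E
```

```text
time: 8.8
ee_pos: [0.5168, 0.0076, 0.072]
orientation: [-0.0, -0.689, 0.725, 0.0]
wrist_force: [0.3, -0.7, -0.8]
gripper_width: 0.0118
time: 9.3
ee_pos: [0.518, 0.008, 0.173]
orientation: [0.002, -0.689, 0.725, -0.001]
wrist_force: [-1.5, -0.1, -1.2]
gripper_width: 0.012
t 9.45 pos [0.5161 0.0076 0.1697] F [-0.4 -0.2 -1.3] w 0.0117 x-yaw -1.623
delta [0.3272, 0.0231, -0.0101] turn [0.003, -0.0, -0.052] q [ 0.33  0.22 -0.29 -0.   -1.06 -0.38]
[-0.00894366  0.07832121  0.02894782]
```

View pics/l1.png

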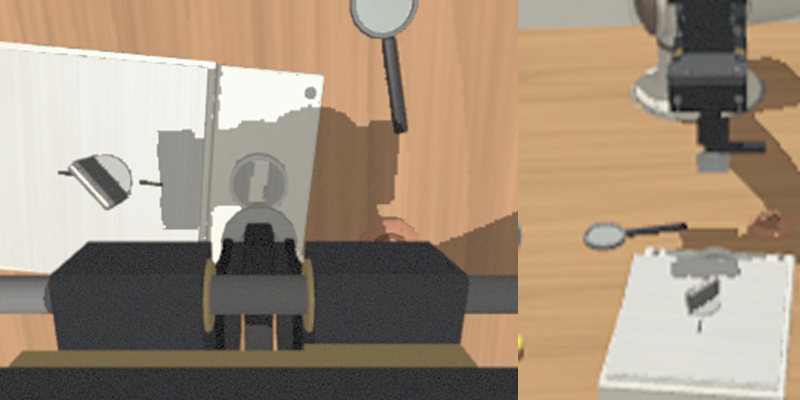

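The stop is out: the socket slot at (258,180) is empty, and the stop hangs in the fingers with its tongue towards +y. Next is the tray.

```bash
python3 -c "
from h import *
go((.4765,-.336,.17),-1.62)"
```

```text
t 9.45 pos [0.5161 0.0076 0.1697] F [-0.4 -0.2 -1.3] w 0.0117 x-yaw -1.623
delta [0.3452, 0.0216, -0.0001] turn [0.003, -0.001, -0.003] q [ 0.33  0.22 -0.29 -0.   -1.06 -0.38]
```

```bash
python3 -m crank '{"delta_pos":[[0.03,0.002,0],[0.07,0.005,0],[0.11,0.007,0],[0.15,0.01,0],[0.19,0.012,0]],"turn":[[0,0,0],[0,0,0],[0,0,0],[0,0,0],[0,0,0]],"grip":[1,1,1,1,1]}'
python3 -m crank '{"delta_pos":[[0.04,0.003,0],[0.08,0.006,0],[0.12,0.008,0],[0.145,0.01,0],[0.155,0.01,0]],"turn":[[0,0,0],[0,0,0],[0,0,0],[0,0,0],[0,0,0]],"grip":[1,1,1,1,1]}'
python3 -c "
from h import *
go((.4765,-.336,.026),-1.62)"
```

```text
time: 9.95
ee_pos: [0.4942, -0.1826, 0.1694]
orientation: [-0.001, -0.689, 0.725, 0.002]
wrist_force: [0.2, -0.6, -1.2]
gripper_width: 0.012
time: 10.45
ee_pos: [0.476, -0.3373, 0.1689]
orientation: [-0.001, -0.687, 0.726, 0.002]
wrist_force: [0.6, 0.3, -0.6]
gripper_width: 0.0116
t 10.45 pos [ 0.476  -0.3373  0.1689] F [ 0.6  0.3 -0.6] w 0.0116 x-yaw -1.626
delta [-0.0012, -0.001, 0.1429] turn [0.004, 0.001, -0.006] q [-0.34  0.34 -0.14 -0.   -1.1   0.28]
```

```bash
python3 -m crank '{"delta_pos":[[0,0,0.03],[0,0,0.06],[0,0,0.09],[0,0,0.115],[0,0,0.13]],"turn":[[0,0,0],[0,0,0],[0,0,0],[0,0,0],[0,0,0]],"grip":[1,1,1,1,1]}'
python3 -m crank '{"delta_pos":[[0,0,0.005],[0,0,0.009],[0,0,0.012],[0,0,0.014]],"turn":[[0,0,0],[0,0,0],[0,0,0],[0,0,0]],"grip":[1,1,1,1]}'
python3 -c "
from h import *
go((.4765,-.336,.026),-1.62)"
```

```text
time: 10.95
ee_pos: [0.4756, -0.3339, 0.0377]
orientation: [-0.001, -0.689, 0.725, 0.003]
wrist_force: [0.1, -0.9, -0.8]
gripper_width: 0.0115
time: 11.35
ee_pos: [0.4781, -0.3357, 0.0278]
orientation: [0.0, -0.689, 0.725, -0.001]
wrist_force: [-0.2, -0.6, -0.2]
gripper_width: 0.0116
t 11.35 pos [ 0.4781 -0.3357  0.0278] F [-0.2 -0.6 -0.2] w 0.0116 x-yaw -1.622
delta [0.0004, 0.0016, 0.0017] turn [-0.001, -0.0, -0.002] q [-0.34  0.49 -0.3   0.   -0.78  0.28]
```

```bash
python3 -m crank '{"delta_pos":[[0,0,0.002],[0,0,0.004],[0,0,0.005]],"turn":[[0,0,0],[0,0,0],[0,0,0]],"grip":[1,1,1]}'
python3 -m crank '{"delta_pos":[[0,0,0],[0,0,0],[0,0,0],[0,0,0],[0,0,0]],"turn":[[0,0,0],[0,0,0],[0,0,0],[0,0,0],[0,0,0]],"grip":[0.82,0.8,0.7,0.6,0.5]}'
python3 -m crank '{"delta_pos":[[0,0,-0.02],[0,0,-0.05],[0,0,-0.09],[0,0,-0.13],[0,0,-0.15]],"turn":[[0,0,0],[0,0,0],[0,0,0],[0,0,0],[0,0,0]],"grip":[0.5,0.5,0.5,0.5,0.5]}'
python3 - <<'E'
from h import *
t=r.grab_frame("top"); w=r.grab_frame("wrist")
cv2.imwrite("pics/tray.png",np.hstack([cv2.resize(t["image"][110:280,190:420],(460,340)),cv2.resize(w["image"][:340],(340,226)).copy() if 0 else cv2.resize(w["image"],(340,255))[0:255].repeat(1,0) if 0 else np.pad(cv2.resize(w["image"],(340,255)),((0,85),(0,0),(0,0)))]))
go((.6317,-.006,.16),-.86)
E
```

```text
time: 11.65
ee_pos: [0.4776, -0.3357, 0.0224]
orientation: [0.0, -0.688, 0.725, -0.0]
wrist_force: [0.2, 0.2, -0.9]
gripper_width: 0.012
time: 12.15
ee_pos: [0.4777, -0.3356, 0.0223]
orientation: [0.0, -0.688, 0.725, -0.0]
wrist_force: [-0.9, 0.1, 0.1]
gripper_width: 0.0337
time: 12.65
ee_pos: [0.4791, -0.3365, 0.1766]
orientation: [0.001, -0.689, 0.725, -0.003]
wrist_force: [0.5, -0.7, 0.4]
gripper_width: 0.0431
t 12.75 pos [ 0.4797 -0.3367  0.1765] F [ 1.  -0.3 -0.8] w 0.0438 x-yaw -1.622
delta [-0.3381, -0.1347, 0.0165] turn [-0.006, -0.006, -0.762] q [-0.34  0.33 -0.13  0.   -1.11  0.28]
```

View pics/tray.png

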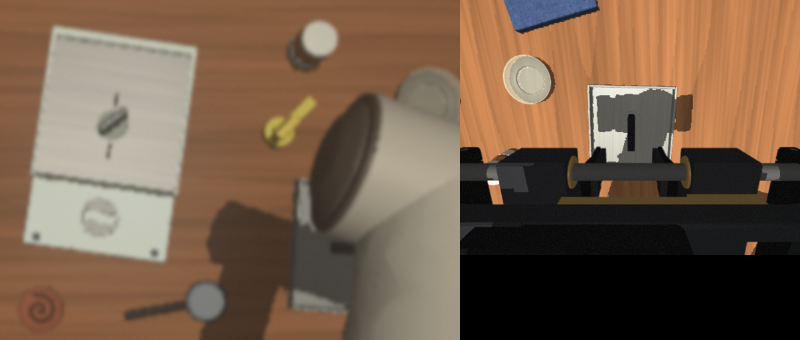

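The stop is in the tray, seen at (631,132) in the wrist half, and nothing else has been disturbed. Now the fastener.

```bash
python3 -m crank '{"delta_pos":[[-0.045,-0.018,0],[-0.09,-0.036,0],[-0.135,-0.054,0],[-0.18,-0.072,0],[-0.225,-0.09,0]],"turn":[[0,0,-0.15],[0,0,-0.3],[0,0,-0.45],[0,0,-0.6],[0,0,-0.75]],"grip":[0.5,0.5,0.5,0.5,0.5]}'
python3 -c "
from h import *
go((.635,-.0066,.12),-.86,.13*np.array([.137,.99,0]))"
```

```text
time: 13.25
ee_pos: [0.5789, -0.1137, 0.171]
orientation: [0.0, 0.908, -0.42, -0.001]
wrist_force: [1.1, -0.9, -0.3]
gripper_width: 0.0436
t 13.25 pos [ 0.5789 -0.1137  0.171 ] F [ 1.1 -0.9 -0.3] w 0.0436 x-yaw -0.867
delta [-0.0453, -0.1122, 0.0509] turn [-0.085, -0.096, -0.007] q [ 0.08  0.35 -0.12 -0.   -1.11  0.62]
```

```bash
python3 -m crank '{"delta_pos":[[-0.015,-0.037,0.01],[-0.03,-0.074,0.02],[-0.04,-0.1,0.03],[-0.045,-0.112,0.04],[-0.045,-0.112,0.05]],"turn":[[-0.03,-0.03,0],[-0.06,-0.06,0],[-0.085,-0.096,0],[-0.085,-0.096,0],[-0.085,-0.096,0]],"grip":[0.5,0.5,0.5,0.5,0.5]}'
python3 - <<'E'
from h import *
go((.6269,-.0054,.047),-.86,.13*np.array([.137,.99,0]))
w=r.grab_frame("wrist")
cv2.imwrite("pics/f1.png",cv2.resize(w["image"][60:330,80:430],(700,540),interpolation=cv2.INTER_CUBIC))
for p in((.6311,-.006,.0798),(.6311,-.006,.09)): print((proj(w,p)-[80,60])*2)
E
```

```text
time: 13.75
ee_pos: [0.6359, -0.0079, 0.1198]
orientation: [0.019, 0.905, -0.421, -0.062]
wrist_force: [0.3, -0.6, 0.1]
gripper_width: 0.0435
t 13.75 pos [ 0.6359 -0.0079  0.1198] F [ 0.3 -0.6  0.1] w 0.0435 x-yaw -0.875
delta [-0.0006, -0.0011, 0.0734] turn [-0.0, 0.001, -0.011] q [ 0.22  0.53  0.06 -0.05 -1.22  0.5 ]
[346.45026744 296.24468901]
[348.50050986 305.81500694]
```

View pics/f1.png

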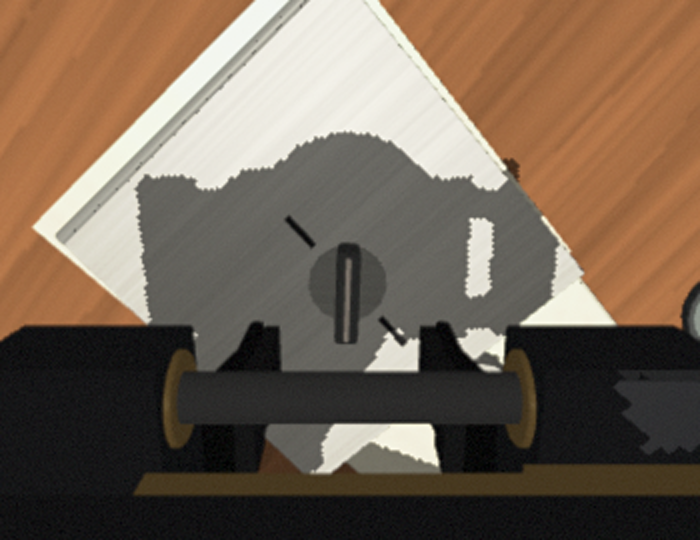

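The wing at (347,292) sits midway between the fingers and in line with them. The marks run (288,218)–(405,343), about 0.75 rad counter-clockwise of the wing.

```bash
python3 -m crank '{"delta_pos":[[0,-0.001,0.02],[0,-0.001,0.04],[0,-0.001,0.055],[0,-0.001,0.065],[0,-0.001,0.071]],"turn":[[0,0,0],[0,0,0],[0,0,0],[0,0,0],[0,0,0]],"grip":[0.5,0.5,0.5,0.5,0.5]}'
python3 -m crank '{"delta_pos":[[0,0,0],[0,0,0],[0,0,0],[0,0,0],[0,0,0]],"turn":[[0,0,0],[0,0,0],[0,0,0],[0,0,0],[0,0,0]],"grip":[1,1,1,1,1]}'
python3 -m crank '{"delta_pos":[[0,0,0],[0,0,0]],"turn":[[0,0,0],[0,0,0]],"grip":[1,1]}'
python3 -c "
from h import *
go((.6269,-.0054,.047),-.1375,.13*np.array([.137,.99,0]))"
```

```text
time: 14.3
ee_pos: [0.6267, -0.0084, 0.0513]
orientation: [0.019, 0.904, -0.422, -0.062]
wrist_force: [0.9, -0.4, -0.4]
gripper_width: 0.0435
time: 14.8
ee_pos: [0.6281, -0.0071, 0.0522]
orientation: [0.018, 0.904, -0.422, -0.061]
wrist_force: [-0.6, 0.4, 0.1]
gripper_width: 0.0113
time: 15.0
ee_pos: [0.6285, -0.0068, 0.0521]
orientation: [0.018, 0.905, -0.422, -0.061]
wrist_force: [1.3, 0.9, 0.6]
gripper_width: 0.0097
t 15.0 pos [ 0.6285 -0.0068  0.0521] F [1.3 0.9 0.6] w 0.0097 x-yaw -0.876
delta [-0.0016, -0.0001, 0.0053] turn [-0.003, -0.002, -0.735] q [ 0.22  0.58 -0.03 -0.05 -1.08  0.51]
```

```bash
python3 -m crank '{"delta_pos":[[0,0,0],[0,0,0],[0,0,0],[0,0,0],[0,0,0]],"turn":[[0,0,-0.147],[0,0,-0.294],[0,0,-0.441],[0,0,-0.588],[0,0,-0.735]],"grip":[1,1,1,1,1]}'
python3 -m crank '{"delta_pos":[[0,0,0],[0,0,0],[0,0,0],[0,0,0],[0,0,0]],"turn":[[0,0,0],[0,0,0],[0,0,0],[0,0,0],[0,0,0]],"grip":[1,0.8,0.65,0.5,0.5]}'
python3 -m crank '{"delta_pos":[[0,0,-0.02],[0,0,-0.04],[0,0,-0.07],[0,0,-0.07]],"turn":[[0,0,0],[0,0,0],[0,0,0],[0,0,0]],"grip":[0.5,0.5,0.5,0.5]}'
python3 - <<'E'
from h import *
w=r.grab_frame("wrist")
cv2.imwrite("pics/f2.png",cv2.resize(w["image"][60:330,80:430],(700,540),interpolation=cv2.INTER_CUBIC))
go((.6269,-.0054,.12),-.1375,.13*np.array([.137,.99,0]))
E
```

```text
time: 15.5
ee_pos: [0.629, -0.006, 0.0521]
orientation: [-0.006, 0.996, -0.066, -0.062]
wrist_force: [2.3, 4.6, 0.4]
gripper_width: 0.0096
time: 16.0
ee_pos: [0.6272, -0.0078, 0.0514]
orientation: [-0.005, 0.995, -0.069, -0.065]
wrist_force: [-1.0, -0.6, 0.2]
gripper_width: 0.0338
time: 16.4
ee_pos: [0.6398, -0.0089, 0.1258]
orientation: [-0.005, 0.996, -0.069, -0.059]
wrist_force: [0.5, -1.4, -0.2]
gripper_width: 0.0433
t 16.45 pos [ 0.6381 -0.0087  0.1235] F [-0.2 -0.   0.4] w 0.0431 x-yaw -0.138
delta [-0.011, -0.0017, 0.0049] turn [-0.002, -0.006, -0.001] q [ 0.22  0.53  0.07 -0.05 -1.23  1.24]
```

View pics/f2.png

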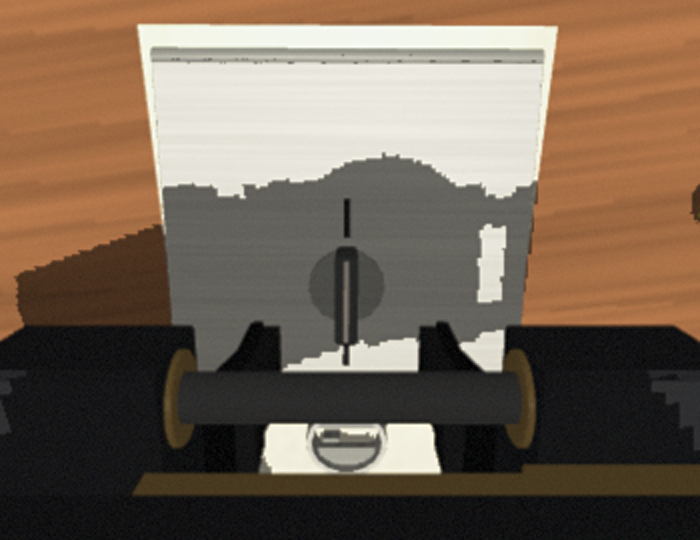

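The wing and slot at (347,295) now line up with both marks, at (347,218) and (346,355). Next I close the fingers, go over cover_press and press down, watching the force.

```bash
python3 -c "
from h import *
go((.585,.0005,.10),-.1375)"
```

```text
t 16.45 pos [ 0.6381 -0.0087  0.1235] F [-0.2 -0.   0.4] w 0.0431 x-yaw -0.138
delta [-0.0505, -0.0017, 0.03] turn [-0.002, 0.124, -0.001] q [ 0.22  0.53  0.07 -0.05 -1.23  1.24]
```

```bash
python3 -m crank '{"delta_pos":[[-0.02,0,0],[-0.04,-0.001,0.01],[-0.05,-0.002,0.02],[-0.05,-0.002,0.03],[-0.05,-0.002,0.03]],"turn":[[0,0.06,0],[0,0.124,0],[0,0.124,0],[0,0.124,0],[0,0.124,0]],"grip":[1,1,1,1,1]}'
python3 -m crank '{"delta_pos":[[0,0,0.015],[0,0,0.03],[0,0,0.04],[0,0,0.045]],"turn":[[0,0,0],[0,0,0],[0,0,0],[0,0,0]],"grip":[1,1,1,1]}'
python3 -c "
from h import *
go((.585,.0005,.045),-.1375)"
```

```text
time: 16.95
ee_pos: [0.5829, 0.0006, 0.0959]
orientation: [-0.0, 0.998, -0.069, -0.004]
wrist_force: [-0.9, 0.1, 0.4]
gripper_width: 0.0112
time: 17.35
ee_pos: [0.5841, 0.0007, 0.0514]
orientation: [-0.0, 0.998, -0.069, -0.003]
wrist_force: [-0.3, -0.4, -0.0]
gripper_width: 0.0008
t 17.35 pos [0.5841 0.0007 0.0514] F [-0.3 -0.4 -0. ] w 0.0008 x-yaw -0.138
delta [0.001, 0.0, 0.0064] turn [-0.001, 0.006, -0.001] q [ 0.28  0.46 -0.27 -0.   -0.84  1.16]
```

```bash
for i in 1 2 3; do python3 -m crank '{"delta_pos":[[0,0,0.002],[0,0,0.004],[0,0,0.006]],"turn":[[0,0,0],[0,0,0],[0,0,0]],"grip":[1,1,1]}' | grep -E "pos|force"; done
```

```text
ee_pos: [0.5845, 0.001, 0.0473]
wrist_force: [0.1, 0.6, 0.5]
ee_pos: [0.5839, 0.001, 0.0413]
wrist_force: [-2.2, 1.3, 3.5]
ee_pos: [0.5835, 0.001, 0.0349]
wrist_force: [-2.9, 0.1, 4.8]
```

```bash
python3 -m crank '{"delta_pos":[[0,0,0.002],[0,0,0.004],[0,0,0.006]],"turn":[[0,0,0],[0,0,0],[0,0,0]],"grip":[1,1,1]}' | grep -E "pos|force"; for i in 1 2; do python3 -m crank '{"delta_pos":[[0,0,0.001],[0,0,0.002],[0,0,0.003]],"turn":[[0,0,0],[0,0,0],[0,0,0]],"grip":[1,1,1]}' | grep -E "pos|force"; done
```

```text
ee_pos: [0.5834, 0.0009, 0.0286]
wrist_force: [-2.6, 0.6, 4.7]
ee_pos: [0.5835, 0.0009, 0.0257]
wrist_force: [-3.9, 0.5, 5.1]
ee_pos: [0.5834, 0.0009, 0.0229]
wrist_force: [-5.4, 1.8, 9.8]
```

```bash
python3 -m crank '{"delta_pos":[[0,0,0.0005],[0,0,0.001],[0,0,0.001]],"turn":[[0,0,0],[0,0,0],[0,0,0]],"grip":[1,1,1]}' | grep -E "time|pos|force"
python3 - <<'E'
from h import *
F=[r.get_state()["wrist_force"]]
t=r.grab_frame("top");s=r.grab_frame("scene");w=r.grab_frame("wrist")
F.append(r.get_state()["wrist_force"]);print(np.round(F,1),r.get_state()["ee_pos"].round(4))
np.savez("last.npz",t=t["image"],s=s["image"],w=w["image"])
# cover flush? front edge height on scene: brightness profile down the column at cover front edge
b=[.6076,-.0027,-.1375]
W=lambda x,y,z:(b[0]+np.cos(b[2])*x-np.sin(b[2])*y,b[1]+np.sin(b[2])*x+np.cos(b[2])*y,z)
g=cv2.cvtColor(s["image"],cv2.COLOR_BGR2GRAY)
for y in(-.06,.06):
    p0,p1=proj(s,W(-.05,y,.049)),proj(s,W(-.0486,y,.071)); u=int(round(p0[0]))
    print(y,"flush row",p0.round(1),"open row",p1.round(1),g[int(p1[1])-6:int(p0[1])+8,u])
# wing orientation: dark pixels near wing in wrist view
c=proj(w,W(.02,0,.077)).round().astype(int);print("wing px",c)
k=cv2.cvtColor(w["image"],cv2.COLOR_BGR2GRAY)[max(0,c[1]-22):c[1]+22,c[0]-22:c[0]+22];print(k[::3,::3])
E
```

```text
time: 19.45
ee_pos: [0.5834, 0.0009, 0.0229]
wrist_force: [-6.8, 1.3, 11.6]
[[-6.8  1.3 11.6]
 [-6.2  0.8 11.2]] [0.5835 0.0009 0.0229]
-0.06 flush row [238.8 194.5] open row [238.4 189.1] [ 77 108 135 135 119  78 172 225 222 222 223 216 201 198 200 199 200 201
 176]
0.06 flush row [276.8 196.4] open row [276.9 191. ] [142  82 123 132 162 212 208 109 113 115 116 117 112 102  99 101 100 100
 100 100]
wing px [253 179]
[[162 158 161 159 161  56  77  87 220  99  78  53 160 156 157]
 [155 157 154 157 157  56  78  88 219  97  77  55 153 152 152]
 [154 156 155 155 157  56  78  87 218  81  76  50 154 154 153]
 [152 153 153 154 155  56  76  87 219  76  77  53 152 148 151]
 [148 149 152 149 149  57  78  86 218  75  75  53 152 149 149]
 [145 147 148 148 148  55  76  88 215  57  77  57 148 145 145]
 [151 152 152 151 152  55  76  60 216  89  75  57 152 148 149]
 [146 143 143 144 145  52  76  75 215  88  76  55 146 144 143]
 [144 143 145 143 145  57  75  76 217  89  73  50 143 142 141]
 [140 144 145 146 146  55  76  79 214  88  73  49 145 144 140]
 [179 142 144 146 149  54  73  87 216  86  73  51 144 145 144]
 [ 77  80  58  62  60  49  73  86 216  83  72  49  60 144 144]
 [ 78  79  78  64  59  50  76  85 214  60  71  60  66  63  81]
 [ 78  77  77  78  77  51  76  84 213  60  68  65 163  81  78]
 [ 79  80  79  81  81  32  32  82 213  46  69  48  78  82  80]]
```

```bash
python3 -m crank '{"delta_pos":[[-0.0005,0,0.0005],[-0.001,0,0.001],[-0.001,0,0.0015],[-0.001,0,0.0015],[-0.001,0,0.0015]],"turn":[[0,0,0],[0,0,0],[0,0,0],[0,0,0],[0,0,0]],"grip":[1,1,1,1,1]}'
python3 - <<'E'
from h import *
d=np.load("last.npz");b=[.6076,-.0027,-.1375]
s=r.grab_frame("scene");w=r.grab_frame("wrist");t=r.grab_frame("top");st=r.get_state();print(st["wrist_force"].round(1),st["ee_pos"].round(4),st["time"])
g=cv2.cvtColor(s["image"],cv2.COLOR_BGR2GRAY);print(g[183:202,239],g[185:205,277])
k=cv2.cvtColor(w["image"],cv2.COLOR_BGR2GRAY)[150:205,238:272]
ys,xs=np.where(k>195);print("slot fit cols per row",np.polyfit(ys[(xs>10)&(xs<24)],xs[(xs>10)&(xs<24)],1).round(3))
# any loose thing moved? compare top with first image away from arm
a=cv2.imread("pics/top0.png");D=cv2.absdiff(a,t["image"]).max(2)
for n,(x,y,q) in dict(slab=(123,219,22),amm=(210,264,12),loupe=(292,261,12),jar=(348,131,12),dish=(405,161,18),spec=(85,153,30),brush=(149,120,12),yellow=(334,172,14)).items(): print(n,D[y-q:y+q,x-q:x+q].mean().round(1))
e=cv2.cvtColor(t["image"][196:272,334:408],cv2.COLOR_BGR2GRAY); ys,xs=np.where(e<45);print("stop in tray px",len(xs),xs.mean()+334 if len(xs) else 0,ys.mean()+196 if len(xs) else 0,"x",xs.min()+334,xs.max()+334,"y",ys.min()+196,ys.max()+196)
E
```

```text
time: 20.1
ee_pos: [0.5835, 0.0009, 0.0227]
orientation: [-0.001, 0.998, -0.068, -0.001]
wrist_force: [-7.1, 0.2, 16.2]
gripper_width: 0.0003
[-7.  -0.2 16. ] [0.5835 0.0009 0.0228] 20.25
[ 78 108 136 135 119  79 172 225 221 222 222 220 208 197 200 199 199 201
 176] [ 81 123 133 163 212 208 109 113 115 115 116 114 105  99 100 100  99 100
 100  99]
slot fit cols per row [-1.3000e-02  1.7649e+01]
slab 34.0
amm 36.1
loupe 4.9
jar 6.4
dish 5.5
spec 5.3
brush 5.8
yellow 6.0
stop in tray px 2 373.5 234.0 x 373 374 y 234 234
```

Run:
```python
from h import *
t=r.grab_frame("top")["image"];a=cv2.imread("pics/top0.png")
for n,(x,y,q) in dict(slab=(123,219,24),amm=(210,264,14),loupe=(292,261,14)).items():
    m=cv2.matchTemplate(cv2.Canny(t[y-q-8:y+q+8,x-q-8:x+q+8],40,100),cv2.Canny(a[y-q:y+q,x-q:x+q],40,100),cv2.TM_CCOEFF_NORMED);_,v,_,l=cv2.minMaxLoc(m);print(n,round(v,2),(l[0]-8,l[1]-8))
    print(t[y-q:y+q:6,x-q:x+q:6].mean(2).astype(int)[:4])
D=cv2.cvtColor(a,cv2.COLOR_BGR2GRAY).astype(int)-cv2.cvtColor(t,cv2.COLOR_BGR2GRAY);ys,xs=np.where(D[198:270,336:406]>25)
print("stop in tray:",len(xs),xs.min()+336,xs.max()+336,ys.min()+198,ys.max()+198)
```

```text
slab 0.07 (-2, -1)
[[147 151 153 156 149 141 141 138]
 [157 159 163 165 135 140 139 135]
 [165 169 172 141 135 138 138 134]
 [154 168 166 123 134 137 137 133]]
amm 0.31 (5, 0)
[[56 56 59 99 99]
 [54 55 50 90 95]
 [56 54 46 79 83]
 [56 54 50 47 86]]
loupe 0.97 (0, 0)
[[102 102  99 100 100]
 [100  90 121 117  96]
 [ 92 105 128 127  90]
 [ 71  82 127 126  85]]
stop in tray: 244 352 389 230 241
```

Run:
```python
from h import *
t=r.grab_frame("scene")["image"];a=cv2.imread("pics/scene0.png")
for n,(x,y,p,q) in dict(slab=(348,194,18,12),amm=(279,178,10,7)).items():
    sat=lambda i:cv2.cvtColor(i,cv2.COLOR_BGR2HSV)[...,0:2].copy()
    A,T=a[y-q:y+q,x-p:x+p],t[y-q-6:y+q+6,x-p-6:x+p+6]
    for c in(0,1):
        m=cv2.matchTemplate(sat(T)[...,c],sat(A)[...,c],cv2.TM_CCOEFF_NORMED);_,v,_,l=cv2.minMaxLoc(m);print(n,round(v,2),(l[0]-6,l[1]-6))
st=r.get_state();print(st["wrist_force"].round(1),st["time"])
```

```text
slab 0.98 (0, 0)
slab 1.0 (0, 0)
amm 0.59 (-5, 3)
amm 0.47 (-4, -1)
[-6.7 -0.  16.5] 20.35
```

```bash
python3 -c "
from plant import r
print(r.close_job())"
```

```text
the job is handed in; nothing more can be done
None
```

I finished the job and handed it in after about 20 s of robot time, with the arm still holding the cover down flush and the wing in line with the marks.

- **First grasp:** It closed on nothing, because the fingertips sit about 25 mm above the reported tool point. I went lower and gripped the wing, with a finger opening of 11.7 mm.
- **Transport stop:** I turned it counter-clockwise until the moment rose sharply at its stop and lifted it out. I set it down inside the steel tray. When last seen it was in the tray, probably standing upright rather than lying flat.
- **Fastener:** I turned the wing about 0.74 rad counter-clockwise. A close view showed it in line with both marks.
- **Cover:** I pressed it at cover_press with the fingers shut. The tool height stopped changing when I pushed further, and the front edge in the scene image was within about 1 pixel of where a flush cover should be.
- **Final push:** The last force reading was about 16 N downward and 7 N sideways, and the slot was still in line with the marks.

**Loose objects:** The fossil slab, loupe, jar, dish, specimen box, brush and yellow look-alike matched their first images. The final image match for the ammonite was inconclusive, probably because the arm or its shadow was over it. It was still in place in the view taken after I released the stop in the tray, and I came no closer to it afterwards.

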